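Clear the touch mixer and hold a round flask down in its sprung cradle

ROBOT

A 6-joint arm with a two-finger parallel gripper is mounted at the origin on the work surface. World frame = base frame: x ahead of the robot, y to its left, z up, the work surface at z = 0. Lengths are in m, angles in rad, forces in N, time in s.
With the tool pointing down it reaches from about 0.425 to 0.95 m from the base axis. Payload 3.5 kg.
Tool frame: the origin (TCP) lies at the very end of the fingers, on their centre line; the grasp point (between the pads) lies 19 mm behind it; z points along the fingers, y is the direction in which the jaws open and shut (so a half turn about z gives the same grasp; the last joint's range is limited). The gripper opens to 85 mm and grips with 20 to 120 N. Pads are 22 mm wide; open, the fingers measure 114 mm over their backs; the gripper's body (76 mm by 85 mm) begins 54 mm behind the grasp point. The pads swing forward as they close: fully open they stand 13 mm farther back than shut.
Start: joints at [1.064, 0.286, 1.577, -0, 1.279, -0.15], TCP at [0.236, 0.632, 0.231] pointing down, gripper open.
Joint ranges: [-2.77, 2.77], [-0.9, 2.22], [0.21, 2.48], [-1.53, 4.67], [0.24, 2.81], [-2.84, 2.84]. Speed limits (rad/s): [2.79, 2.79, 3.14, 3.14, 3.14, 3.14].

INTERFACE

Orientations are given as a rotation vector (axis times angle).
In Python, from bench import sensors, viewer, env gives the robot as it stands.
- The arm moves only by the tool drive_tool, never from a script. Its argument "rows" is one flat list of numbers, 4 for each row, row after row: the shift along the tool's x, y, z in mm, then the turn about the tool's z in degrees. In form: [dx, dy, dz, turn, dx, dy, dz, turn, ...]. A call has 1 to 20 rows; each row is the pose to reach, as a shift and turn from the pose commanded when the call began, along the tool's axes at that moment; what a row does not reach only later rows make up. A row lasts 1/8 s, in which the tool goes at most 62.5 mm and 10.7 degrees, less where a joint would pass 70% of its speed; a pose out of reach is approached as far as the arm can. A call with a gripper value outside its range is refused whole. "claw" is the gripper command: -1 is shut, 1 is fully open, values between are in proportion, set as the call begins (left out, the last holds). The fingers move at their own pace and stop on an object; the grip force is fixed at half the most. Time passes only in rows, so rows that repeat a pose let the fingers close. It gives the time, the measured TCP pose, the force and the opening at its end, in the units of the state.
- sensors.read_state(): the state, without advancing time (a new reading comes with each control period).
- viewer.read_camera(name): name is "scene" or "top"; returns (picture, depth): 400x640x3 uint8, red, green, blue; 400x640 float32, m along the optical axis (not along the pixel's ray), 0 where there is no reading.
- viewer.get_calibration(name): a dict with "intrinsics" (3x3 intrinsics, pixels), "k1" (the pictures are not rectified: a ray, as slopes to the right and down, at radius r is drawn at 1 + k1 r^2 times it, then the intrinsics apply), "cam_to_world" (4x4, takes a point from camera to world coordinates). Camera axes: x right, y up, looking along -z (the intrinsics and any distortion apply to the point x, -y, -z); pixel columns grow to the right and rows downward; lengths in m; the calibration is good to about 2 mm. A picture is of the moment at which its call begins. get_calibration takes no time and is no camera call.
- env.finish_job(): hands the job in, once; it reports no verdict.
The state is a dict: "time_s": time; "joints": joint angles; "qd": joint speeds; "joint_efforts": joint torques, N m; "position": TCP position; "tool_rot": TCP orientation; "ft_force": force on the tool from outside, world axes, zero at the start; "ft_torque": the same for the moment, N m; "grip_width": finger opening in m.
Only numpy, scipy, OpenCV 4.12 (cv2) and the standard library are available. Lean on these libraries where they do the work, as an engineer would, in place of code of your own. Each camera call takes 0.05 s, during which the arm holds its last target.

TASK

A small wire basket has been parked on the sprung ring cradle of the touch mixer: take it off and hang it by its handle loop on the hook of the retort stand, and let go of it there. Then take the amber round flask with the blue stopper by its neck out of the cork ring, set it upright in the mixer's ring cradle and press it gently straight down until the cradle is nearly at the bottom of its spring travel; finish still gripping the flask and holding it pressed down, not letting go. Keep the flask upright, and leave the other glassware, bottles and equipment where they stand.

Things in the scene. Friction and masses are not known exactly. Their poses are not given: they have to be found in the camera images.
- mixer: ivory touch-operated lab mixer, fixed, 170 x 136 mm, housing 105 mm high, dial on its -x front. Origin on the bench under the cradle's axis. On top, on a coil spring, a level aluminium ring cradle: 66 mm outer, 46 mm inner diameter, 14 mm tall, its top 165 mm above the bench when free; it slides straight down only.
- cradle_ring (a point): centre of the cradle ring's top face, z up; moves down with the ring. The flask's bulb, seated on the ring's inner top edge, has its centre about 22 mm above this point.
- cradle (a joint): how far the cradle is pressed down, m: 0 free, 0.012 at its bottom stop. Spring: about 3 N to start it moving, about 11 N at the bottom (0.7 N per mm). It returns by itself when not pressed.
- hook_stand: retort stand, fixed: dark base plate 190 x 120 x 12 mm; steel rod 12 mm thick, 255 mm high, 105 mm to the body's +x of the origin; on it a clamp and an 8 mm round hook arm that runs along -x at 226 mm height, dips to its low point above the origin and turns up to a free tip. Origin on the bench under that low point; x runs along the hook arm towards the rod.
- hook_seat (a point): top of the hook arm at its lowest point (214 mm above the bench), where the hung loop rests.
- hook_tip (a point): top of the hook's upturned free end: 31 mm to the stand's -x of the seat and 22 mm higher.
- basket: round steel wire basket, 60 mm diameter, 40 mm high, 0.12 kg, on the cradle ring at the start. Origin: centre of its base, z up. Rigid upright handle of 5 mm wire in its y-z plane: two parallel legs (60 to 104 mm above the base, 41 mm over their outsides, 31 mm clear between) closed by a half-round top, 124.5 mm above the base. The hook passes through the loop along its x.
- basket_loop (a point): underside of the handle's top, in the middle (119.5 mm above the base): the point that rests on the hook.
- flask: amber round-bottom flask, flat blue stopper, 124 mm tall, 0.17 kg. Origin at the bottom of the bulb, z along the neck. Bulb 64 mm diameter (centre 32 mm up); neck 22 mm diameter up to 82 mm, a collar of 27 mm diameter from 82 to 110 mm, then the stopper of 26 mm diameter.
- flask_bulb (a point): centre of the flask's bulb.
- flask_neck (a point): middle of the flask's 27 mm neck collar, 96 mm above the bottom of the bulb: a good place to grip.
- cork_ring: cork ring the flask stands in at the start, 88 mm diameter, 26 mm high, fixed to the bench, so that the flask's lowest point is about 14 mm above the bench. Origin on the bench at its centre.
- conical_flask: bystander: clear conical flask with a black stopper, 64 mm diameter, 116 mm high. Origin under its centre.
- beaker: bystander: small clear beaker, 44 mm diameter, 58 mm high. Origin under its centre.
- wash_bottle: bystander: white wash bottle with a red cap and bent spout, 60 mm diameter, 203 mm high. Origin under its centre.
Not all that is in view belongs to the job. What is shaped like the hook_stand but turquoise or yellow is not meant.

How it is judged:
On the way:
1. the basket hangs by its handle loop on the hook, let go (x of basket_loop in the frame of hook_stand between -0.028 and 0.09 m and y of basket_loop in the frame of hook_stand between -0.02 and 0.02 m and z of basket_loop in the frame of hook_stand between 0.205 and 0.24 m and contact force between basket and hook_stand above 0.3 N and contact force between basket and the fingers below 0.05 N), for 0.2 s.
At the end, for the whole second after the job is handed in: Basket hangs by its loop on the hook arm, between tip and rod (tilt under 0.4 rad, base over 60 mm up), untouched; flask sits in the cradle ring (6 mm off axis, tilt under 0.2 rad, at rest), still gripped and held down with the cradle pressed over 7 of its 12 mm (all of step 1 and height (world z) of basket above 0.06 m and angle between basket's own z axis and vertical below 0.4 rad and contact force between basket and the arm below 0.05 N and value of joint cradle above 0.007 m and horizontal distance between flask_bulb and cradle_ring below 0.006 m and z of flask_bulb in the frame of cradle_ring below 0.027 m and angle between flask's own z axis and vertical below 0.2 rad and contact force between flask and mixer above 4 N and contact force between flask and the fingers above 1 N and linear speed of flask below 0.02 m/s); the arm keeps its last pose, push and grip.
It fails at once if the flask is rammed into the mixer (over 40 N) (contact force between flask and mixer above 40 N).
It fails at once if the flask is tipped over (angle between flask's own z axis and vertical above 0.7 rad).
It fails at once if a bystander is moved more than 30 mm (distance of any of conical_flask, beaker, wash_bottle from where it was at the start of the episode above 0.03 m).
It also fails if it takes over 58 s, if anything falls off the work surface, if the arm or the gripper's body presses on something with over 40 N, if the wrist force passes 120 N, or if a joint passes its speed limit or range.

## Working session

There is one attempt and no reset: what is moved stays moved. The work goes in short steps, Python scripts to look and compute and a tool call to move; the robot and the scene stay as the last step left them, time stands still between calls to the robot, and variables do not carry over. Pictures are saved under pics/ and viewed, and the job is handed in when it is done.

Besides the shell and the picture viewer there is one more tool, called by a JSON object that holds its "api" and its "payload", one argument or row to a line. drive_tool: Moves the arm, as the interface text tells. Its arguments: {"type":"object","properties":{"rows":{"type":"array"},"claw":{"type":"number"}},"required":["rows"]}

```bash
ls; mkdir -p pics
python3 - <<'E'
from bench import sensors, viewer, env
import cv2,numpy as np
np.set_printoptions(precision=4,suppress=True)
for n in("scene","top"):
    p,d=viewer.read_camera(n); cv2.imwrite(f"pics/{n}0.png",p[:,:,::-1]); np.savez(f"{n}0.npz",p=p,d=d)
    print(viewer.get_calibration(n))
print(sensors.read_state())
E
```

```text
pics
{'intrinsics': array([[399.2255,   0.    , 319.2492],
       [  0.    , 399.2255, 200.4416],
       [  0.    ,   0.    ,   1.    ]]), 'k1': -0.10141950104354641, 'cam_to_world': array([[-0.6076, -0.4418,  0.6601,  1.1196],
       [ 0.7943, -0.3331,  0.5081,  0.4853],
       [-0.0046,  0.833 ,  0.5533,  0.7245],
       [ 0.    ,  0.    ,  0.    ,  1.    ]])}
{'intrinsics': array([[444.0036,   0.    , 321.2976],
       [  0.    , 444.0036, 202.4057],
       [  0.    ,   0.    ,   1.    ]]), 'k1': -0.11378255063851103, 'cam_to_world': array([[-0.0805,  0.9764, -0.2004,  0.2306],
       [-0.9967, -0.0794,  0.0135,  0.0116],
       [-0.0027,  0.2008,  0.9796,  1.3376],
       [ 0.    ,  0.    ,  0.    ,  1.    ]])}
{'time_s': 0.1, 'joints': array([ 1.064 ,  0.2871,  1.578 , -0.    ,  1.2786, -0.15  ]), 'qd': array([-0.0006, -0.0014, -0.0026,  0.0008,  0.0013, -0.0003]), 'joint_efforts': array([  0.0018, -40.7298, -29.3701,  -0.0001,   0.0034,   0.    ]), 'position': array([0.2354, 0.632 , 0.23  ]), 'tool_rot': array([-0.5573, -3.0911,  0.0033]), 'ft_force': array([ 0.3728, -0.1226, -0.6881]), 'ft_torque': array([ 0.0033, -0.0275, -0.0138]), 'grip_width': 0.08551858361384275}
```

View pics/scene0.png

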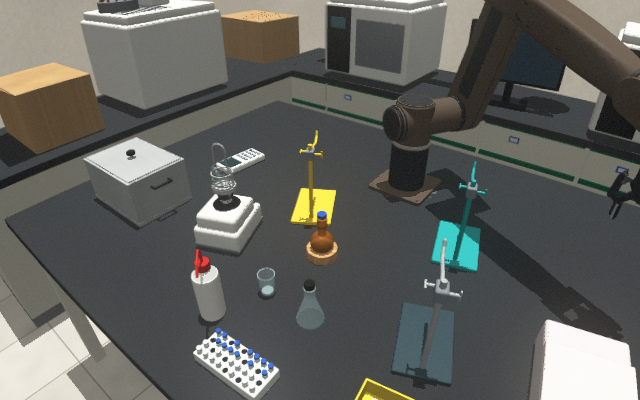

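View pics/top0.png

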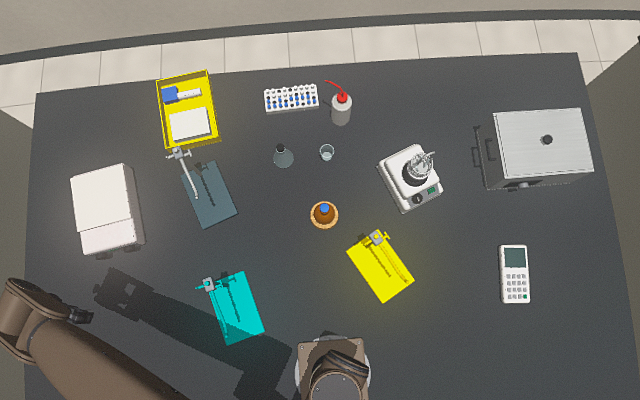

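Candidates:
- **Hook stands:** dark base at top (207,193) / scene (426,340), turquoise at top (236,305), yellow at top (380,265). I choose the dark one.
- **Basket:** the only one is on the mixer, top (420,165).
- **Flask:** amber with a blue stopper at top (324,213). The clear flask at top (283,155) is a bystander.

Next I'll check these in crops.

```bash
cat > h.py <<'E'
import numpy as np,cv2
from bench import viewer
np.set_printoptions(precision=4,suppress=True)
def ray(n,u,v):
    c=viewer.get_calibration(n);K=c["intrinsics"];
    p=cv2.undistortPoints(np.array([[[u,v]]],float),K,np.array([c["k1"],0,0,0,0.]))[0,0]
    T=c["cam_to_world"];d=T[:3,:3]@np.array([p[0],-p[1],-1]);return T[:3,3],d
def onz(n,u,v,z):
    o,d=ray(n,u,v);return o+d*(z-o[2])/d[2]
def tri(a,b):
    o1,d1=ray("scene",*a);o2,d2=ray("top",*b)
    s=np.linalg.lstsq(np.c_[d1,-d2],o2-o1,rcond=None)[0]
    p,q=o1+s[0]*d1,o2+s[1]*d2;return (p+q)/2,np.linalg.norm(p-q)
def proj(n,P):
    c=viewer.get_calibration(n);T=c["cam_to_world"];q=T[:3,:3].T@(np.array(P)-T[:3,3]);q=q*[1,-1,-1]
    return cv2.projectPoints(q.reshape(1,3),np.zeros(3),np.zeros(3),c["intrinsics"],np.array([c["k1"],0,0,0,0.]))[0][0,0]
def crop(n,tag,x,y,w,h,k,f):
    p=np.load(f"{n}{tag}.npz")["p"][y:y+h,x:x+w,::-1]
    cv2.imwrite(f,cv2.resize(p,None,fx=k,fy=k,interpolation=cv2.INTER_CUBIC))
E
python3 - <<'E'
from h import *
crop("scene",0,380,220,100,75*2,4,"pics/a1.png")
crop("top",0,150,135,100,100,6,"pics/a2.png")
crop("scene",0,180,130,100,130,4,"pics/a3.png")
crop("top",0,370,130,80,90,6,"pics/a4.png")
E
python3 - <<'E'
import cv2,numpy as np
a=[cv2.imread(f"pics/a{i}.png") for i in(1,3)]
h=600;a=[cv2.copyMakeBorder(x,0,h-x.shape[0],0,0,0) for x in a];cv2.imwrite("pics/a13.png",np.hstack(a))
E
```

```text
(no output)
```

View pics/a13.png

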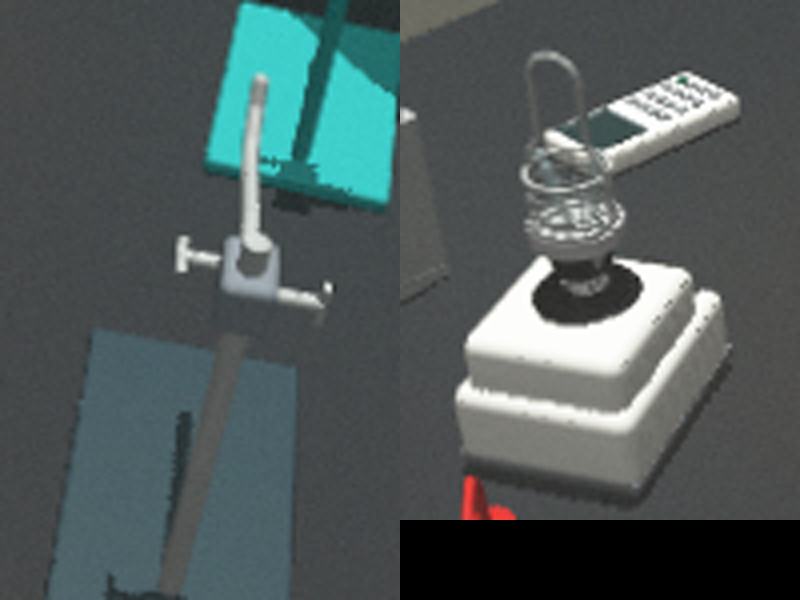

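View pics/a2.png

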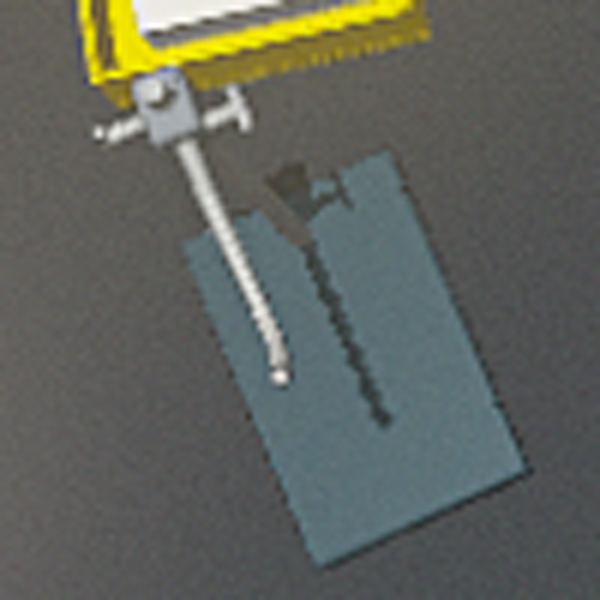

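View pics/a4.png

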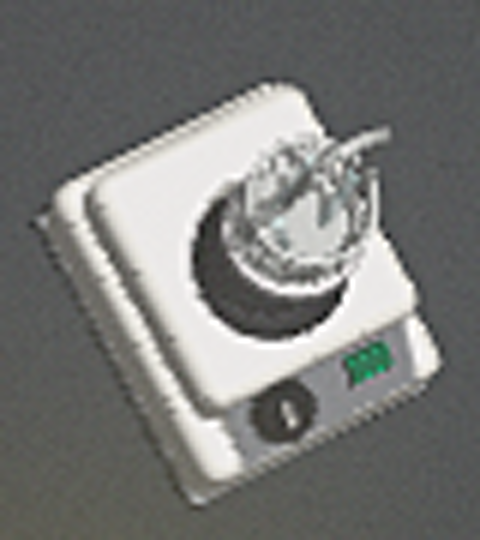

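Run:
```python
from h import *
print("hook tip",tri((445,239.5),(196.7,197.5)), onz("top",196.7,197.5,.236),onz("scene",445,239.5,.236))
print("rod top",onz("top",176.2,149.7,.255))
# dark base corners in top crop at z=.012
for q in((388,150),(187,240),(527,468),(320,567)): print("base",onz("top",150+q[0]/6,135+q[1]/6,.012))
# arm points
for q in((190,145),(225,230),(265,320),(280,350)): print("arm",onz("top",150+q[0]/6,135+q[1]/6,.226))
print("loop top",tri((218.2,143.2),(431,153)),onz("scene",218.2,143.2,.2895))
# mixer top corners: ring shadow disc; housing
d=np.load("top0.npz");p=d["p"].astype(int)
hsv=cv2.cvtColor(d["p"],cv2.COLOR_RGB2HSV)
m=((hsv[...,0]>5)&(hsv[...,0]<20)&(hsv[...,1]>120)).astype(np.uint8)
n,l,s,c=cv2.connectedComponentsWithStats(m)
for i in range(1,n):
  if s[i,4]>30: print("orange",s[i],c[i])
b=((hsv[...,0]>105)&(hsv[...,0]<125)&(hsv[...,1]>150)).astype(np.uint8)
n,l,s,c=cv2.connectedComponentsWithStats(b)
for i in range(1,n):
  if s[i,4]>20: print("blue",s[i],c[i],onz("top",*c[i],.138))
d=np.load("scene0.npz");hsv=cv2.cvtColor(d["p"],cv2.COLOR_RGB2HSV)
b=((hsv[...,0]>105)&(hsv[...,0]<125)&(hsv[...,1]>150)).astype(np.uint8)
n,l,s,c=cv2.connectedComponentsWithStats(b)
for i in range(1,n):
  if s[i,4]>15 and 300<c[i][0]<340: print("blueS",s[i],c[i],onz("scene",*c[i],.133))
crop("top",0,295,185,60,60,9,"pics/b1.png")
crop("scene",0,295,200,60,70,8,"pics/b2.png")
```

```text
hook tip (array([0.4953, 0.3142, 0.2334]), np.float64(0.0004383767686637036)) [0.4946 0.3138 0.236 ] [0.4987 0.315  0.236 ]
rod top [0.6214 0.3601 0.255 ]
base [0.6641 0.3156 0.012 ]
base [0.6244 0.4231 0.012 ]
base [0.4895 0.2494 0.012 ]
base [0.447  0.3573 0.012 ]
arm [0.6042 0.3548 0.226 ]
arm [0.5639 0.3396 0.226 ]
arm [0.5219 0.3226 0.226 ]
arm [0.508  0.3163 0.226 ]
loop top (array([ 0.5463, -0.2831,  0.2893]), np.float64(0.004259296664669557)) [ 0.5463 -0.2799  0.2895]
orange [310 201  28  29 536] [323.6754 216.5896]
blue [162  86  16  16 107] [168.4112  93.271 ] [0.843  0.4215 0.138 ]
blue [320 204   9   8  60] [324.     207.4333] [ 0.4612 -0.0112  0.138 ]
blueS [318 211   8   6  39] [321.4103 213.5385] [ 0.4586 -0.0169  0.133 ]
```

View pics/b1.png

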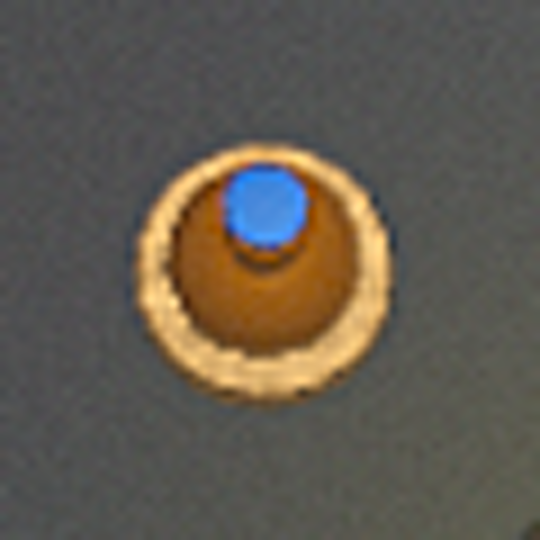

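View pics/b2.png

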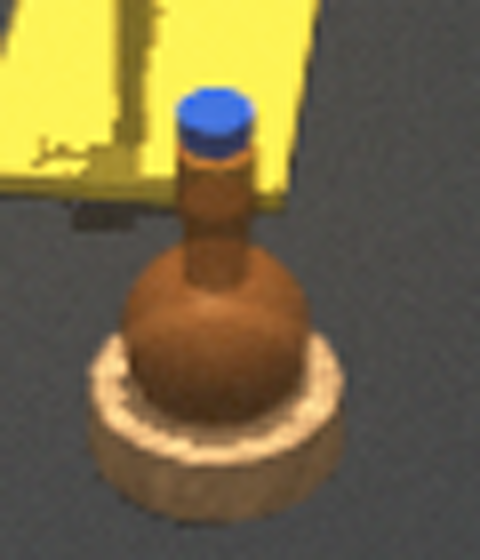

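Run:
```python
from h import *
crop("scene",0,200,135,45,65,9,"pics/c1.png")
crop("top",0,400,140,45,50,12,"pics/c2.png")
```

```text
(no output)
```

View pics/c1.png

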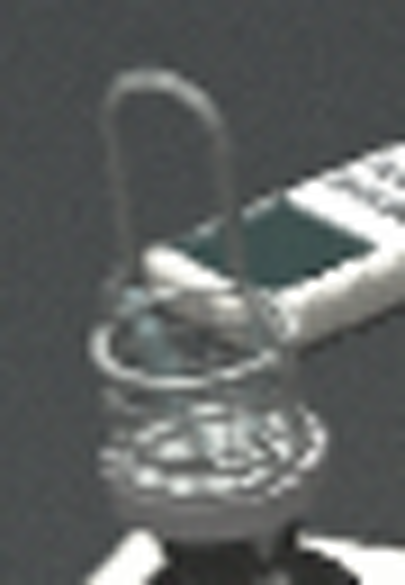

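View pics/c2.png

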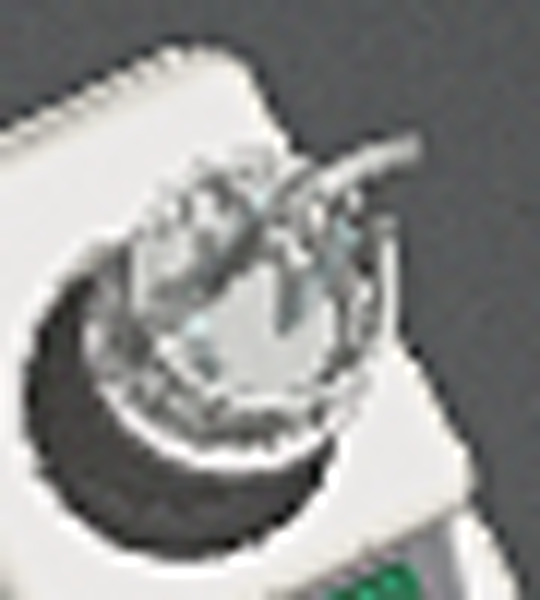

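Run:
```python
from h import *
L=onz("scene",212,148.9,.269);R=onz("scene",225.6,150.6,.269)
print("legs",L,R,np.linalg.norm(L-R),np.degrees(np.arctan2(*(R-L)[[1,0]])),(L+R)/2)
# lower down z=.235
for a,b,z in (((121,230),(238,240),.24),):
  L=onz("scene",200+a[0]/9,135+a[1]/9,z);R=onz("scene",200+b[0]/9,135+b[1]/9,z);print("legs lo",L,R,np.linalg.norm(L-R),np.degrees(np.arctan2(*(R-L)[[1,0]])),(L+R)/2)
print("rim scene",onz("scene",200+193/9,135+338/9,.203),"width",onz("scene",200+92/9,135+345/9,.203)-onz("scene",200+294/9,135+330/9,.203))
# top-view arch: ends
for q in((418,148),(345,172),(265,205)): print("archtop",onz("top",400+q[0]/12,140+q[1]/12,.28))
# predicted: given centre & angle, project arch
c=np.array([.546,-.281])
for ang in (60,80,100,120,140):
  u=np.array([np.cos(np.radians(ang)),np.sin(np.radians(ang))])
  out=[]
  for t in (-90,-45,0,45,90):
    y=18*np.sin(np.radians(t))/1000;z=.269+.018*np.cos(np.radians(t))
    P=[*(c+u*y),z]; out.append((((proj("top",P)-[400,140])*12).round(),((proj("scene",P)-[200,135])*9).round()))
  print(ang,"top",[o[0].tolist() for o in out],"\n   sc",[o[1].tolist() for o in out])
# yellow hooks position
print("yellow rod",onz("top",377,237,.255),"hook",onz("top",409,280,.236))
for q in((305,85),(185,505),(437,360),(60,210)):
  print("mixer corner",onz("top",370+q[0]/6,130+q[1]/6,.1 if q[0]==305 else .05))
```

```text
legs [ 0.5517 -0.3025  0.269 ] [ 0.5372 -0.2658  0.269 ] 0.03941911133405663 111.58551927379894 [ 0.5444 -0.2841  0.269 ]
legs lo [ 0.5584 -0.2951  0.24  ] [ 0.5421 -0.2625  0.24  ] 0.036419748500367104 116.57814646745385 [ 0.5503 -0.2788  0.24  ]
rim scene [ 0.5477 -0.2834  0.203 ] width [ 0.0422 -0.0419  0.    ]
archtop [ 0.5517 -0.2974  0.28  ]
archtop [ 0.5476 -0.2813  0.28  ]
archtop [ 0.5417 -0.2635  0.28  ]
60 top [[411.0, 231.0], [403.0, 202.0], [353.0, 169.0], [291.0, 152.0], [255.0, 160.0]] 
   sc [[160.0, 112.0], [158.0, 80.0], [163.0, 80.0], [174.0, 115.0], [184.0, 164.0]]
80 top [[417.0, 203.0], [407.0, 183.0], [353.0, 169.0], [286.0, 171.0], [248.0, 187.0]] 
   sc [[140.0, 118.0], [143.0, 83.0], [163.0, 80.0], [189.0, 112.0], [204.0, 158.0]]
100 top [[413.0, 175.0], [404.0, 162.0], [353.0, 169.0], [289.0, 191.0], [252.0, 216.0]] 
   sc [[123.0, 125.0], [131.0, 89.0], [163.0, 80.0], [201.0, 106.0], [221.0, 150.0]]
120 top [[399.0, 149.0], [394.0, 144.0], [353.0, 169.0], [299.0, 210.0], [266.0, 241.0]] 
   sc [[112.0, 135.0], [123.0, 95.0], [163.0, 80.0], [208.0, 99.0], [232.0, 141.0]]
140 top [[378.0, 129.0], [379.0, 130.0], [353.0, 169.0], [314.0, 224.0], [287.0, 262.0]] 
   sc [[108.0, 144.0], [121.0, 102.0], [163.0, 80.0], [211.0, 93.0], [235.0, 131.0]]
yellow rod [ 0.3545 -0.1327  0.255 ] hook [ 0.2439 -0.2032  0.236 ]
mixer corner [ 0.6345 -0.3118  0.1   ]
mixer corner [ 0.4395 -0.2375  0.05  ]
mixer corner [ 0.5022 -0.3728  0.05  ]
mixer corner [ 0.5945 -0.1921  0.05  ]
```

The dark stand, the basket on the mixer and the amber flask are confirmed. Hook axis is about 20.8°, hook tip about (0.495, 0.314), and loop about (0.547, -0.281) with its y at about 111°. Next I'll plan the approach.

```bash
cat > plan.py <<'E'
import numpy as np
from bench import sensors
from scipy.spatial.transform import Rotation as Ro
def shift(P,yaw=None):
    s=sensors.read_state();R=Ro.from_rotvec(s["tool_rot"]).as_matrix()
    d=R.T@(np.array(P)-s["position"])*1000
    y=np.degrees(np.arctan2(R[1,1],R[0,1]))
    t=None if yaw is None else ((y-yaw+180)%360-180)
    print(P,"shift",d.round(1),"yaw",round(y,1),"turn",t,"tiltz",R[:,2].round(4))
E
python3 - <<'E'
from plan import *
w=[np.array(p) for p in([.2354,.632,.23],[.30,.55,.36],[.5,.3,.36],[.547,-.281,.36])]
n=[3,6,10]
for a,b,k in zip(w,w[1:],n):
    for i in range(1,k+1): shift((a+(b-a)*i/k).round(4),-69)
E
```

```text
[0.2569 0.6047 0.2733] shift [-29.6 -18.2 -43.2] yaw 69.6 turn 138.55961058767065 tiltz [-0.0011 -0.0019 -1.    ]
[0.2785 0.5773 0.3167] shift [-59.4 -36.4 -86.6] yaw 69.6 turn 138.55961058767065 tiltz [-0.0011 -0.0019 -1.    ]
[0.3  0.55 0.36] shift [ -89.1  -54.5 -129.9] yaw 69.6 turn 138.55961058767065 tiltz [-0.0011 -0.0019 -1.    ]
[0.3333 0.5083 0.36  ] shift [-134.9  -82.  -129.8] yaw 69.6 turn 138.55961058767065 tiltz [-0.0011 -0.0019 -1.    ]
[0.3667 0.4667 0.36  ] shift [-180.7 -109.3 -129.8] yaw 69.6 turn 138.55961058767065 tiltz [-0.0011 -0.0019 -1.    ]
[0.4   0.425 0.36 ] shift [-226.5 -136.8 -129.7] yaw 69.6 turn 138.55961058767065 tiltz [-0.0011 -0.0019 -1.    ]
[0.4333 0.3833 0.36  ] shift [-272.2 -164.2 -129.7] yaw 69.6 turn 138.55961058767065 tiltz [-0.0011 -0.0019 -1.    ]
[0.4667 0.3417 0.36  ] shift [-318.1 -191.5 -129.6] yaw 69.6 turn 138.55961058767065 tiltz [-0.0011 -0.0019 -1.    ]
[0.5  0.3  0.36] shift [-363.8 -219.  -129.6] yaw 69.6 turn 138.55961058767065 tiltz [-0.0011 -0.0019 -1.    ]
[0.5047 0.2419 0.36  ] shift [-388.5 -271.8 -129.5] yaw 69.6 turn 13
[... 413 characters left out ...]
5 0.36  ] shift [-487.3 -483.  -129.1] yaw 69.6 turn 138.55961058767065 tiltz [-0.0011 -0.0019 -1.    ]
[ 0.5282 -0.0486  0.36  ] shift [-512.  -535.8 -129. ] yaw 69.6 turn 138.55961058767065 tiltz [-0.0011 -0.0019 -1.    ]
[ 0.5329 -0.1067  0.36  ] shift [-536.7 -588.6 -128.9] yaw 69.6 turn 138.55961058767065 tiltz [-0.0011 -0.0019 -1.    ]
[ 0.5376 -0.1648  0.36  ] shift [-561.4 -641.4 -128.7] yaw 69.6 turn 138.55961058767065 tiltz [-0.0011 -0.0019 -1.    ]
[ 0.5423 -0.2229  0.36  ] shift [-586.1 -694.2 -128.6] yaw 69.6 turn 138.55961058767065 tiltz [-0.0011 -0.0019 -1.    ]
[ 0.547 -0.281  0.36 ] shift [-610.8 -747.  -128.5] yaw 69.6 turn 138.55961058767065 tiltz [-0.0011 -0.0019 -1.    ]
```

{"api": "drive_tool", "payload": {
  "rows": [-30, -18, -43, 0, -59, -36, -87, 0, -89, -55, -130, 0, -135, -82, -130, 9, -181, -109, -130, 18, -227, -137, -130, 27, -272, -164, -130, 36, -318, -192, -130, 45, -364, -219, -130, 54, -389, -272, -130, 63, -413, -325, -130, 72, -438, -377, -130, 81, -463, -430, -130, 90, -487, -483, -130, 99, -512, -536, -129, 108, -537, -589, -129, 117, -561, -641, -129, 126, -586, -694, -129, 135, -611, -747, -129, 138.5, -611, -747, -129, 138.5],
  "claw": 1
}}

```text
time_s: 2.6
position: [0.5465, -0.2844, 0.3583]
tool_rot: [-3.089, -0.566, 0.004]
ft_force: [0.1, 1.2, -0.3]
grip_width: 0.0855
```

Run:
```python
from bench import sensors, viewer
from plan import *
import cv2
for n in("scene","top"):
    p,d=viewer.read_camera(n); np.savez(f"{n}1.npz",p=p,d=d)
from h import *
crop("scene",1,170,60,110,130,5,"pics/d1.png"); crop("top",1,370,90,120,110,5,"pics/d2.png")
s=sensors.read_state();print(s["time_s"],s["position"],s["joints"])
shift([.547,-.281,.241],-69)
```

```text
2.7 [ 0.547  -0.281   0.3593] [-0.6396  0.088   1.5745  0.0005  1.4811  0.5645]
[0.547, -0.281, 0.241] shift [  0.1   0.2 118.3] yaw -69.0 turn 0.010247696168107723 tiltz [-0.0013  0.0016 -1.    ]
```

View pics/d1.png

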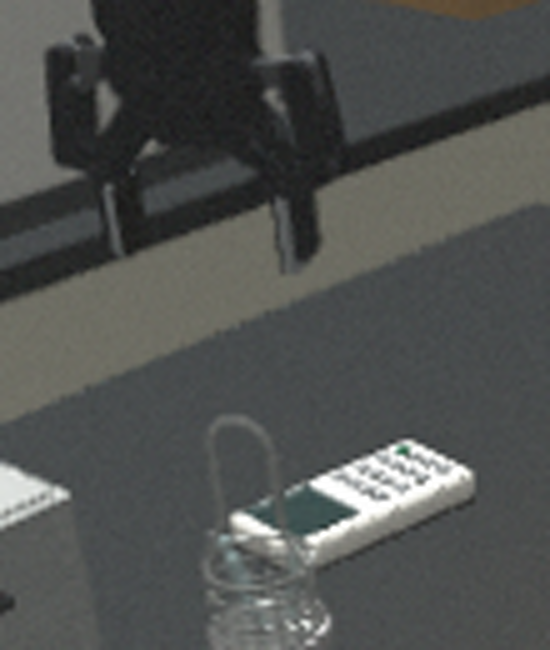

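View pics/d2.png

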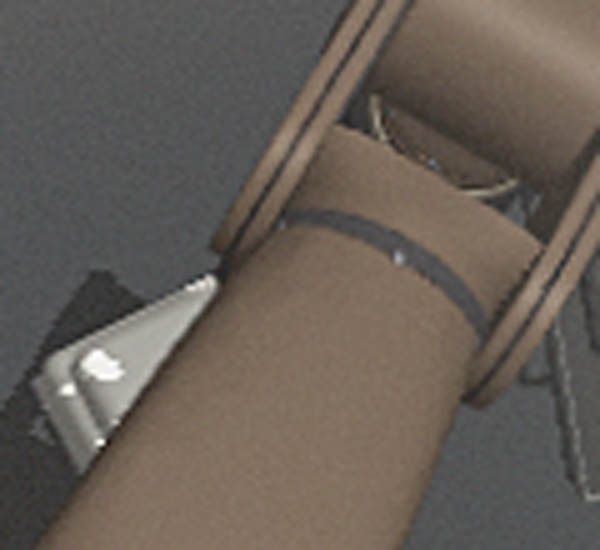

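The scene view shows the open fingers above the loop, tips at about (194,111) and (228,114). I'll descend and grip the legs from outside.

{"api": "drive_tool", "payload": {
  "rows": [0, 0, 40, 0, 0, 0, 80, 0, 0, 0, 105, 0, 0, 0, 118, 0, 0, 0, 118, 0, 0, 0, 118, 0]
}}

```text
time_s: 3.45
position: [0.5481, -0.2809, 0.2442]
tool_rot: [3.086, 0.575, 0.003]
ft_force: [-0.0, -0.8, 0.0]
grip_width: 0.0857
```

Run:
```python
from bench import sensors, viewer
from h import *
for n in("scene",):
    p,d=viewer.read_camera(n); np.savez(f"{n}2.npz",p=p,d=d)
crop("scene",2,170,60,110,150,4,"pics/e1.png")
s=sensors.read_state();print(s["time_s"],s["position"],s["ft_force"])
```

```text
3.5 [ 0.5481 -0.2811  0.2443] [ 0.1266 -0.1132 -0.1056]
```

View pics/e1.png

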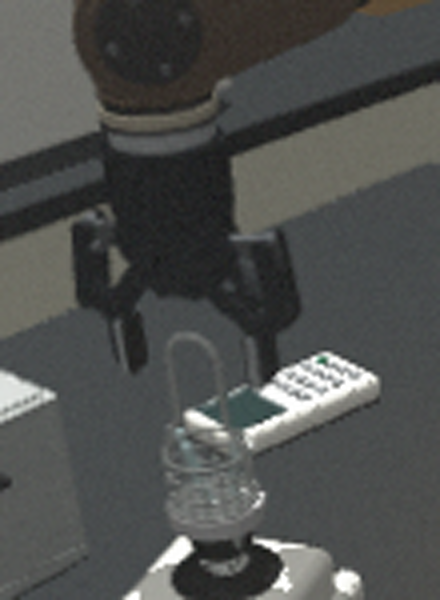

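{"api": "drive_tool", "payload": {
  "rows": [0, 0, 3, 0, 0, 0, 3, 0, 0, 0, 3, 0, 0, 0, 3, 0, 0, 0, 3, 0, 0, 0, 3, 0, 0, 0, 3, 0],
  "claw": -1
}}

```text
time_s: 4.38
position: [0.5475, -0.2811, 0.2395]
tool_rot: [3.088, 0.574, 0.0]
ft_force: [-0.4, -1.2, 1.0]
grip_width: 0.0394
```

Run:
```python
from bench import sensors, viewer
from h import *
for n in("scene",):
    p,d=viewer.read_camera(n); np.savez(f"{n}3.npz",p=p,d=d)
crop("scene",3,170,60,110,150,4,"pics/f1.png")
s=sensors.read_state();print(s["time_s"],s["position"],s["ft_force"],s["grip_width"])
```

```text
4.425 [ 0.5474 -0.2811  0.2395] [ 0.4181 -0.409   1.5118] 0.039015845174385104
```

View pics/f1.png

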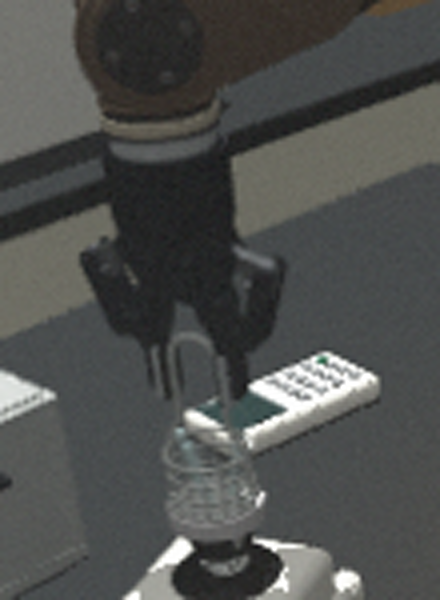

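The fingers flank the handle; now a test lift.

{"api": "drive_tool", "payload": {
  "rows": [0, 0, 0, 0, 0, 0, 0, 0, 0, 0, -10, 0, 0, 0, -30, 0, 0, 0, -30, 0]
}}

```text
time_s: 5.05
position: [0.5484, -0.2815, 0.2727]
tool_rot: [3.085, 0.574, 0.006]
ft_force: [0.6, -0.0, -0.6]
grip_width: 0.0389
```

Run:
```python
from bench import sensors, viewer
from h import *
for n in("scene","top"):
    p,d=viewer.read_camera(n); np.savez(f"{n}4.npz",p=p,d=d)
crop("scene",4,170,60,110,150,4,"pics/g1.png")
s=sensors.read_state();print(s["time_s"],s["position"],s["ft_force"],s["grip_width"])
```

```text
5.15 [ 0.5475 -0.2809  0.2701] [-0.5133  0.7823 -0.9815] 0.03971152780817456
```

View pics/g1.png

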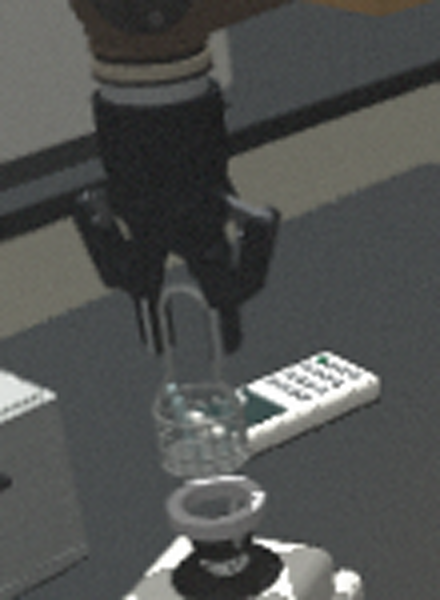

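The basket is lifted, and the cradle shows empty at about (224,185). Planning the carry to the hook.

Run:
```python
from plan import *
from h import *
print("loop now",onz("scene",217.5,131.3,.317))
s=np.array([.5245,.325]);u=np.array([np.cos(np.radians(20.8)),np.sin(np.radians(20.8))])
p0=s-.068*u
w=[np.array(p) for p in([.5475,-.281,.27],[.5475,-.281,.36],[.53,-.1,.36],[.50,.15,.36],[*p0,.36])]
for a,b,k in zip(w,w[1:],[2,3,5,3]):
    for i in range(1,k+1): shift((a+(b-a)*i/k).round(4),-69.2)
```

```text
loop now [ 0.537  -0.2878  0.317 ]
[ 0.5475 -0.281   0.315 ] shift [ -0.    0.1 -44.9] yaw -68.9 turn 0.26222617376822654 tiltz [ 0.001  -0.0006 -1.    ]
[ 0.5475 -0.281   0.36  ] shift [ -0.    0.2 -89.9] yaw -68.9 turn 0.26222617376822654 tiltz [ 0.001  -0.0006 -1.    ]
[ 0.5417 -0.2207  0.36  ] shift [ 16.3 -58.2 -90. ] yaw -68.9 turn 0.26222617376822654 tiltz [ 0.001  -0.0006 -1.    ]
[ 0.5358 -0.1603  0.36  ] shift [  32.5 -116.7  -90. ] yaw -68.9 turn 0.26222617376822654 tiltz [ 0.001  -0.0006 -1.    ]
[ 0.53 -0.1   0.36] shift [  48.7 -175.   -90. ] yaw -68.9 turn 0.26222617376822654 tiltz [ 0.001  -0.0006 -1.    ]
[ 0.524 -0.05   0.36 ] shift [  61.1 -223.8  -90.1] yaw -68.9 turn 0.26222617376822654 tiltz [ 0.001  -0.0006 -1.    ]
[0.518 0.    0.36 ] shift [  73.4 -272.7  -90.1] yaw -68.9 turn 0.26222617376822654 tiltz [ 0.001  -0.0006 -1.    ]
[0.512 0.05  0.36 ] shift [  85.8 -321.5  -90.2] yaw -68.9 turn 0.26222617376822654 tiltz [ 0.001  -0.0006 -1.    ]
[0.506 0.1   0.36 ] shift [  98.2 -370.3  -90.2] yaw -68.9 turn 0.26222617376822654 tiltz [ 0.001  -0.0006 -1.    ]
[0.5  0.15 0.36] shift [ 110.6 -419.1  -90.2] yaw -68.9 turn 0.26222617376822654 tiltz [ 0.001  -0.0006 -1.    ]
[0.487  0.2003 0.36  ] shift [ 116.5 -470.7  -90.3] yaw -68.9 turn 0.26222617376822654 tiltz [ 0.001  -0.0006 -1.    ]
[0.474  0.2506 0.36  ] shift [ 122.4 -522.3  -90.3] yaw -68.9 turn 0.26222617376822654 tiltz [ 0.001  -0.0006 -1.    ]
[0.4609 0.3009 0.36  ] shift [ 128.3 -574.   -90.3] yaw -68.9 turn 0.26222617376822654 tiltz [ 0.001  -0.0006 -1.    ]
```

{"api": "drive_tool", "payload": {
  "rows": [0, 0, -45, 0, 0, 0, -90, 0, 16, -58, -90, 0, 32, -117, -90, 0, 49, -175, -90, 0, 61, -224, -90, 0, 73, -273, -90, 0, 86, -321, -90, 0, 98, -370, -90, 0, 111, -419, -90, 0, 116, -471, -90, 0, 122, -522, -90, 0, 128, -574, -90, 0.3, 128, -574, -90, 0.3, 128, -574, -60, 0.3, 128, -574, -20, 0.3, 128, -574, 20, 0.3, 128, -574, 50, 0.3, 128, -574, 50, 0.3, 128, -574, 50, 0.3]
}}

```text
time_s: 7.65
position: [0.4615, 0.3005, 0.2207]
tool_rot: [-3.09, -0.565, -0.003]
ft_force: [-0.1, -0.1, -0.6]
grip_width: 0.0391
```

Run:
```python
from bench import sensors, viewer
from h import *
for n in("scene","top"):
    p,d=viewer.read_camera(n); np.savez(f"{n}5.npz",p=p,d=d)
crop("scene",5,390,150,130,150,4,"pics/h1.png")
crop("top",5,130,120,130,130,4,"pics/h2.png")
s=sensors.read_state();print(s["time_s"],s["position"],s["ft_force"],s["grip_width"])
```

```text
7.75 [0.4618 0.3009 0.2216] [ 0.8269  0.0243 -1.7191] 0.039069201156351326
```

View pics/h1.png

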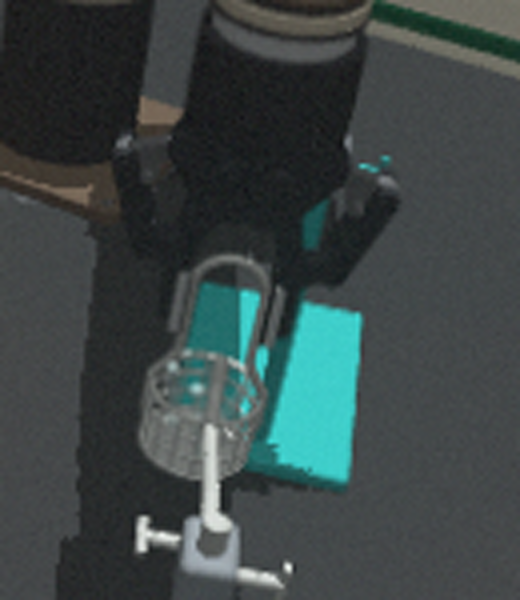

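View pics/h2.png

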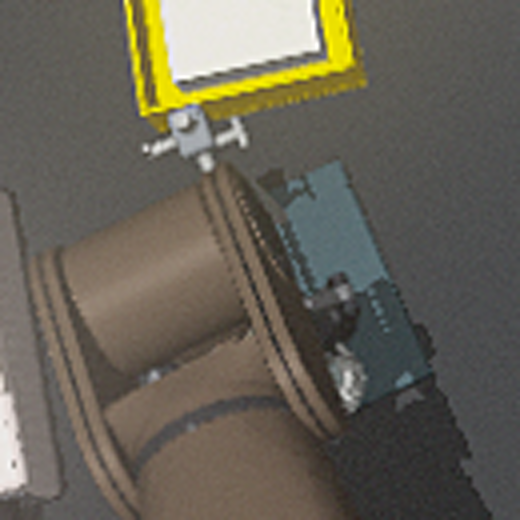

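Run:
```python
from h import *
from plan import *
P=onz("scene",390+234/4,150+258/4,.269);print("loop wire",P)
tip=np.array([.4957,.3142]);u=np.array([np.cos(np.radians(20.8)),np.sin(np.radians(20.8))]);v=np.array([-u[1],u[0]])
r=P[:2]-tip;print("loop rel tip along/across",r@u,r@v)
t=np.array([.4618,.3009])-tip;print("tcp rel tip",t@u,t@v)
for z in(.266,.2715): print(proj("scene",[.4618,.3009,z]))
# basket base centre
print("base",onz("scene",390+200/4,150+445/4,.2216+.0448-.1195))
s=np.array([.5245,.325])
shift([*s,.2216],-69.2)
```

```text
loop wire [0.4624 0.3011 0.269 ]
loop rel tip along/across -0.035774218353912465 -0.0004041964598518153
tcp rel tip -0.03641351302985309 -0.00039505547043113155
[448.2483 215.5529]
[448.7342 213.2879]
base [0.4618 0.3046 0.1469]
[np.float64(0.5245), np.float64(0.325), 0.2216] shift [67.2 -0.3  0.3] yaw -69.3 turn -0.06548020973593793 tiltz [ 0.0036  0.0013 -1.    ]
```

The loop is on the hook line (0.4 mm across it, underside about 30 mm above the tip). I'll slide it in over the tip.

{"api": "drive_tool", "payload": {
  "rows": [0, 0, 10, 0, 20, 0, 12, 0, 45, 0, 12, 0, 67, 0, 12, 0, 67, 0, 12, 0, 67, 0, 25, 0, 67, 0, 38, 0, 67, 0, 38, 0]
}}

```text
time_s: 8.75
position: [0.5214, 0.3239, 0.1788]
tool_rot: [3.089, 0.566, -0.007]
ft_force: [-0.0, 0.2, -1.3]
grip_width: 0.0394
```

Run:
```python
from bench import sensors, viewer
from h import *
for n in("scene",):
    p,d=viewer.read_camera(n); np.savez(f"{n}6.npz",p=p,d=d)
crop("scene",6,390,150,130,150,4,"pics/i1.png")
s=sensors.read_state();print(s["time_s"],s["position"],s["ft_force"],s["grip_width"])
```

```text
8.8 [0.5221 0.3242 0.1799] [ 0.0652 -0.7667 -0.2002] 0.038765956975918066
```

View pics/i1.png

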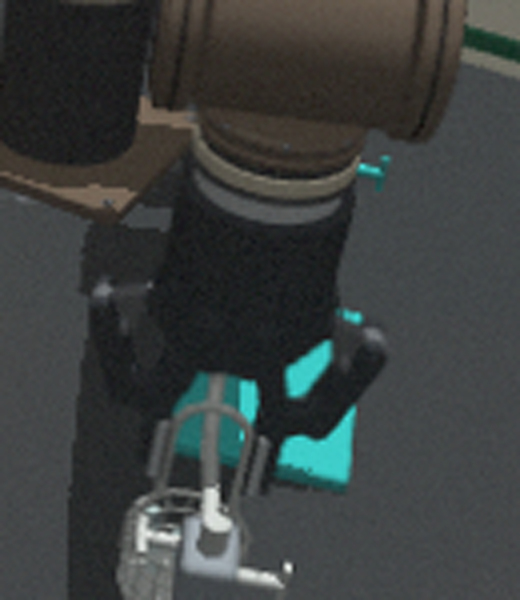

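The hook passes through the loop. Lowering until contact.

{"api": "drive_tool", "payload": {
  "rows": [0, 0, 4, 0, 0, 0, 7, 0, 0, 0, 9, 0, 0, 0, 9, 0]
}}

```text
time_s: 9.3
position: [0.5231, 0.3245, 0.1721]
tool_rot: [3.09, 0.566, -0.0]
ft_force: [-0.3, -0.7, -2.0]
grip_width: 0.0394
```

{"api": "drive_tool", "payload": {
  "rows": [0, 0, 2, 0, 0, 0, 3, 0, 0, 0, 3, 0]
}}

```text
time_s: 9.68
position: [0.5233, 0.3246, 0.1696]
tool_rot: [-3.09, -0.566, -0.0]
ft_force: [-0.6, 0.3, -2.0]
grip_width: 0.0392
```

{"api": "drive_tool", "payload": {
  "rows": [0, 0, 1, 0, 0, 0, 2, 0, 0, 0, 2, 0]
}}

```text
time_s: 10.05
position: [0.5237, 0.3248, 0.1691]
tool_rot: [-3.09, -0.566, -0.003]
ft_force: [-2.1, -1.0, 5.4]
grip_width: 0.0389
```

Run:
```python
from bench import sensors, viewer
from h import *
for n in("scene",):
    p,d=viewer.read_camera(n); np.savez(f"{n}7.npz",p=p,d=d)
crop("scene",7,400,200,90,110,6,"pics/j1.png")
s=sensors.read_state();print(s["time_s"],s["position"],s["ft_force"],s["grip_width"])
```

```text
10.1 [0.5238 0.3247 0.1691] [-2.0206 -1.45    5.0555] 0.03920669407231134
```

View pics/j1.png

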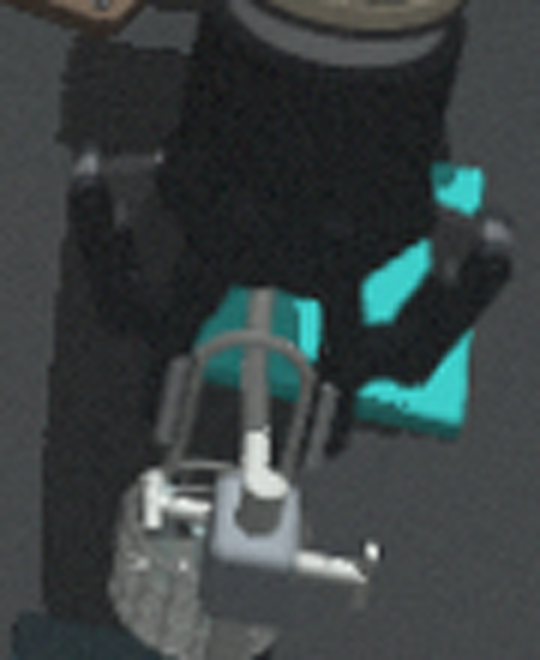

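Contact came at loop underside 0.214, exactly the seat height, with about 7 N. Opening.

{"api": "drive_tool", "payload": {
  "rows": [0, 0, 0, 0, 0, 0, 0, 0, 0, 0, 0, 0, 0, 0, 0, 0, 0, 0, 0, 0, 0, 0, 0, 0, 0, 0, 0, 0, 0, 0, 0, 0],
  "claw": 1
}}

```text
time_s: 11.1
position: [0.5232, 0.3245, 0.1673]
tool_rot: [3.09, 0.566, 0.0]
ft_force: [-0.3, 0.4, 0.8]
grip_width: 0.0854
```

Run:
```python
from bench import sensors, viewer
from h import *
for n in("scene",):
    p,d=viewer.read_camera(n); np.savez(f"{n}8.npz",p=p,d=d)
crop("scene",8,400,200,90,110,6,"pics/k1.png")
s=sensors.read_state();print(s["time_s"],s["position"],s["ft_force"],s["grip_width"])
```

```text
11.15 [0.5232 0.3245 0.1673] [ 0.1009 -0.3359 -0.4619] 0.08568820140246045
```

View pics/k1.png

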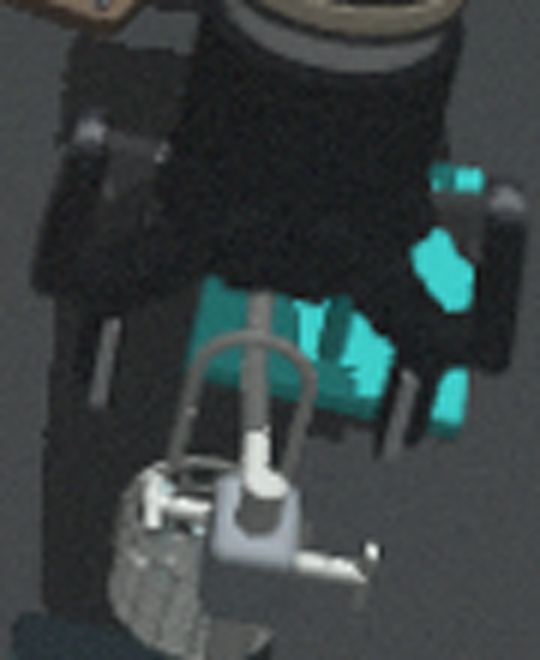

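{"api": "drive_tool", "payload": {
  "rows": [0, 0, -20, 0, 0, 0, -60, 0, 0, 0, -110, 0, 0, 0, -160, 0, 0, 0, -193, 0, 0, 0, -193, 0]
}}

```text
time_s: 11.9
position: [0.5244, 0.3251, 0.3666]
tool_rot: [-3.088, -0.566, -0.015]
ft_force: [0.7, -0.2, 0.3]
grip_width: 0.0852
```

Run:
```python
from bench import sensors, viewer
from h import *
for n in("scene","top"):
    p,d=viewer.read_camera(n); np.savez(f"{n}9.npz",p=p,d=d)
crop("scene",9,400,180,90,130,4,"pics/l1.png")
crop("top",9,370,130,80,90,6,"pics/l2.png")
crop("scene",9,180,155,90,100,6,"pics/l3.png")
s=sensors.read_state();print(s["time_s"],s["position"],s["ft_force"],s["grip_width"])
```

```text
12.0 [0.523  0.3245 0.3608] [-0.4605  0.4643 -1.4632] 0.0854878653838279
```

View pics/l1.png

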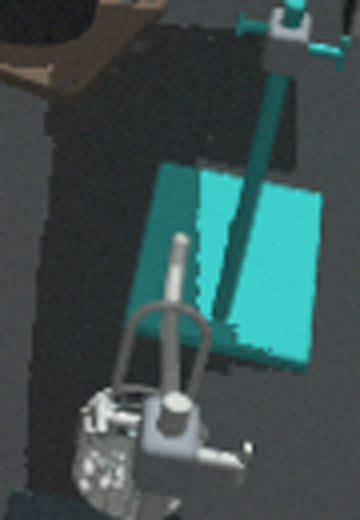

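View pics/l2.png

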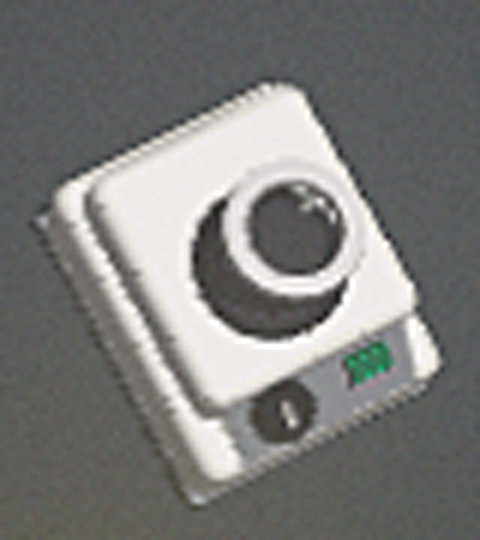

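View pics/l3.png

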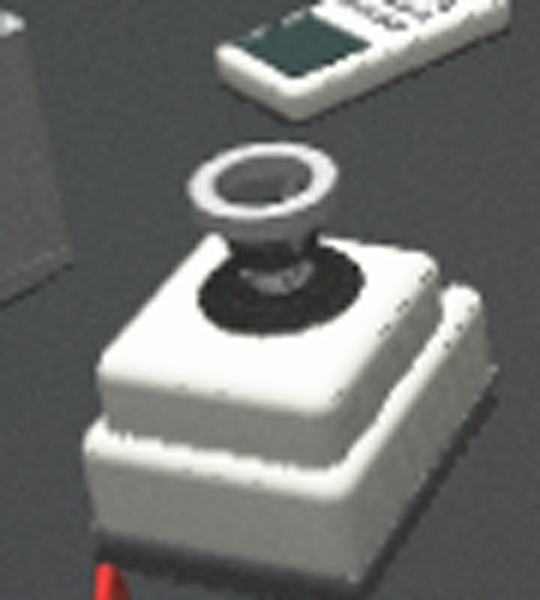

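Basket hangs freely on the hook. The cradle ring is now clear: top (419,168), scene (224,185). Measuring it and the flask.

Run:
```python
from h import *
def inner(n,box,thr):
    p=cv2.cvtColor(np.load(n+"9.npz")["p"],cv2.COLOR_RGB2GRAY);x,y,w,h=box
    g=cv2.resize(p[y:y+h,x:x+w],None,fx=8,fy=8,interpolation=cv2.INTER_CUBIC)
    m=(g<thr).astype(np.uint8);cs,_=cv2.findContours(m,cv2.RETR_LIST,cv2.CHAIN_APPROX_NONE)
    for c in cs:
        if len(c)>150:
            e=cv2.fitEllipse(cv2.convexHull(c)); q=((e[0][0]+.5)/8-.5+x,(e[0][1]+.5)/8-.5+y)
            print(n,q,np.array(e[1])/8,onz(n,*q,.165))
for t in (130,160,185): inner("top",(406,154,30,28),t)
for t in (120,140,160): inner("scene",(208,174,32,18),t)
a,b=(180+264/6,155+183/6),(370+296/6,130+227/6)
print(onz("scene",*a,.165),onz("top",*b,.165),tri(a,b))
# flask collar/stopper: top-face ellipse centre z=.138
h=cv2.cvtColor(np.load("top9.npz")["p"],cv2.COLOR_RGB2HSV);m=((h[...,0]>100)&(h[...,0]<130)&(h[...,1]>130)).astype(np.uint8)[195:225,310:340]
M=cv2.moments(m,True);q=(310+M["m10"]/M["m00"],195+M["m01"]/M["m00"]);print(q,M["m00"],onz("top",*q,.138))
qs=(295+215/8,200+110/8);print(onz("scene",*qs,.138),tri(qs,q))
print("cork",onz("top",324.4,215.0,.024),"cork scene",onz("scene",295+217/8,200+385/8,.026))
```

```text
top (413.2659616470337, 173.54642295837402) [21.3285 28.9681] [ 0.5305 -0.2628  0.165 ]
top (418.82586669921875, 167.6685972213745) [15.3638 16.3967] [ 0.546  -0.2803  0.165 ]
top (426.49732780456543, 144.64560890197754) [10.1853 62.1536] [ 0.6107 -0.3106  0.165 ]
top (413.9801969528198, 173.4145851135254) [22.9434 28.0422] [ 0.5308 -0.2648  0.165 ]
top (418.77680683135986, 167.6330223083496) [15.8592 16.8943] [ 0.5461 -0.2802  0.165 ]
top (430.03465270996094, 153.4137077331543) [ 9.845 41.862] [ 0.5845 -0.3171  0.165 ]
top (414.34582710266113, 173.23671913146973) [23.9028 27.8651] [ 0.5312 -0.2659  0.165 ]
top (418.7439260482788, 167.60978984832764) [16.2408 17.3131] [ 0.5462 -0.2801  0.165 ]
top (429.67222023010254, 152.7951374053955) [ 9.9326 46.9948] [ 0.5863 -0.3163  0.165 ]
scene (223.4150094985962, 184.70544147491455) [ 7.9462 16.0499] [ 0.5475 -0.2834  0.165 ]Traceback (most recent call last):
  File "<stdin>", line 11, in <module>
  File "<stdin>", line 8, in inner
cv2.error: OpenCV(4.12.0) /io/opencv/modules/imgproc/src/shapedescr.cpp:361: error: (-201:Incorrect size of input array) There should be at least 5 points to fit the ellipse in function 'fitEllipseNoDirect'
```

Run:
```python
from h import *
from plan import *
a,b=(223.7,185.2),(418.8,167.6)
print(onz("scene",*a,.165),onz("top",*b,.165),tri(a,b))
h=cv2.cvtColor(np.load("top9.npz")["p"],cv2.COLOR_RGB2HSV);m=((h[...,0]>100)&(h[...,0]<130)&(h[...,1]>130)).astype(np.uint8)[195:225,310:340]
M=cv2.moments(m,True);q=(310+M["m10"]/M["m00"],195+M["m01"]/M["m00"]);print(q,M["m00"],onz("top",*q,.138))
qs=(295+215/8-.4,200+110/8-.4);print(onz("scene",*qs,.138),tri(qs,q))
print("cork",onz("top",324.4,215.0,.024),"cork scene",onz("scene",295+217/8,200+385/8,.026))
for n in("top","scene"):
  for P in([.461,-.012,.138],[.459,-.016,.138]): print(n,proj(n,P))
shift([.46,-.014,.36])
```

```text
[ 0.5487 -0.2808  0.165 ] [ 0.5462 -0.2803  0.165 ] (array([ 0.5472, -0.2814,  0.1638]), np.float64(0.0019341691471130456))
(323.88709677419354, 207.48387096774195) 62.0 [ 0.4611 -0.0109  0.138 ]
[ 0.4634 -0.013   0.138 ] (array([ 0.4621, -0.0122,  0.1373]), np.float64(0.002980887917513223))
cork [ 0.46   -0.0127  0.024 ] cork scene [ 0.4653 -0.0096  0.026 ]
top [324.2826 207.4954]
top [325.7914 208.0912]
scene [322.3705 213.0483]
scene [321.5888 212.1356]
[0.46, -0.014, 0.36] shift [-178.9  294.2    0.6] yaw -69.2 turn None tiltz [ 0.0007  0.0003 -1.    ]
```

Run:
```python
from plan import *
for P in ([.50,.16,.36],[.462,-.012,.36],[.462,-.012,.2]): shift(P)
```

```text
[0.5, 0.16, 0.36] shift [-79.8 145.7   0.7] yaw -69.2 turn None tiltz [ 7.e-04  3.e-04 -1.e+00]
[0.462, -0.012, 0.36] shift [-176.3  293.     0.6] yaw -69.2 turn None tiltz [ 7.e-04  3.e-04 -1.e+00]
[0.462, -0.012, 0.2] shift [-176.5  293.   160.6] yaw -69.2 turn None tiltz [ 7.e-04  3.e-04 -1.e+00]
```

{"api": "drive_tool", "payload": {
  "rows": [-20, 45, 0, 0, -50, 95, 0, 0, -80, 146, 0, 0, -112, 195, 0, 0, -144, 244, 0, 0, -176, 293, 0, 0, -176, 293, 40, 0, -176, 293, 90, 0, -176, 293, 140, 0, -176, 293, 160, 0, -176, 293, 160, 0, -176, 293, 160, 0]
}}

```text
time_s: 13.5
position: [0.4626, -0.0119, 0.2007]
tool_rot: [3.09, 0.566, 0.0]
ft_force: [0.1, -0.7, -0.1]
grip_width: 0.0854
```

Run:
```python
from bench import sensors, viewer
from h import *
from plan import *
p,d=viewer.read_camera("scene"); np.savez("scene10.npz",p=p,d=d)
crop("scene",10,220,100,200,170,4,"pics/m1.png")
s=sensors.read_state();print(s["time_s"],s["position"],s["ft_force"],s["joints"])
shift([.462,-.012,.091])
```

```text
13.55 [ 0.4631 -0.0119  0.2014] [ 0.4044 -0.4298  0.7749] [-0.2454 -0.1693  2.1102  0.      1.199   0.9631]
[0.462, -0.012, 0.091] shift [ -1.2  -0.4 110.4] yaw -69.2 turn None tiltz [ 0.0017 -0.0004 -1.    ]
```

View pics/m1.png

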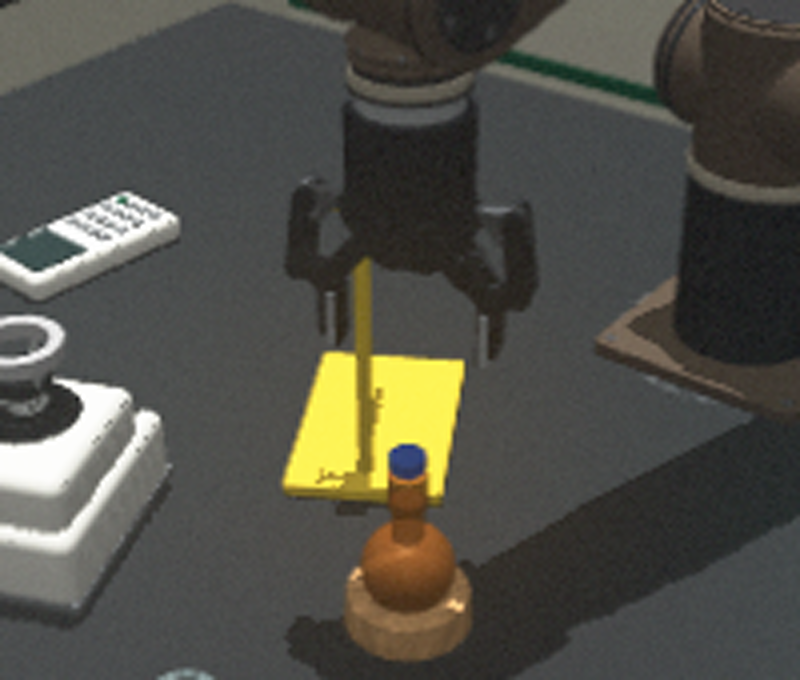

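The jaws are centred over the blue stopper (finger midpoint about x=408 against the stopper at 407 in the crop), clear of the yellow stand. Descending.

{"api": "drive_tool", "payload": {
  "rows": [-1, 0, 30, 0, -1, 0, 60, 0, -1, 0, 85, 0, -1, 0, 100, 0, -1, 0, 110, 0, -1, 0, 110, 0, -1, 0, 110, 0]
}}

```text
time_s: 14.42
position: [0.4623, -0.0124, 0.0913]
tool_rot: [3.089, 0.566, 0.003]
ft_force: [-0.1, 0.8, -0.0]
grip_width: 0.0857
```

Run:
```python
from bench import sensors, viewer
from h import *
from plan import *
p,d=viewer.read_camera("scene"); np.savez("scene11.npz",p=p,d=d)
crop("scene",11,270,140,100,130,5,"pics/n1.png")
s=sensors.read_state();print(s["time_s"],s["position"],s["ft_force"])
```

```text
14.475 [ 0.4623 -0.0124  0.0913] [-0.854  -0.0822  0.2389]
```

View pics/n1.png

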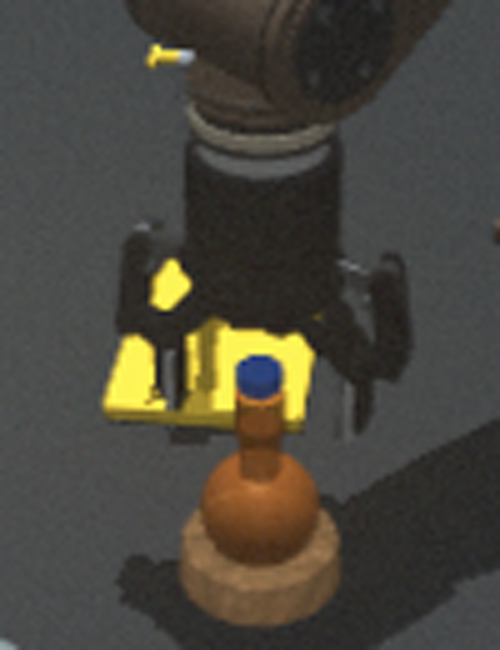

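{"api": "drive_tool", "payload": {
  "rows": [0, 0, 0, 0, 0, 0, 0, 0, 0, 0, 0, 0, 0, 0, 0, 0, 0, 0, 0, 0, 0, 0, 0, 0, 0, 0, 0, 0, 0, 0, 0, 0, 0, 0, 0, 0],
  "claw": -1
}}

```text
time_s: 15.6
position: [0.4618, -0.0124, 0.0905]
tool_rot: [3.09, 0.566, 0.001]
ft_force: [0.2, -2.8, 1.8]
grip_width: 0.0258
```

{"api": "drive_tool", "payload": {
  "rows": [0, 0, -5, 0, 0, 0, -15, 0, 0, 0, -30, 0, 0, 0, -50, 0, 0, 0, -50, 0]
}}

```text
time_s: 16.23
position: [0.4631, -0.0124, 0.1428]
tool_rot: [3.088, 0.566, 0.007]
ft_force: [0.7, 0.2, -0.6]
grip_width: 0.0256
```

Run:
```python
from bench import sensors, viewer
from h import *
from plan import *
p,d=viewer.read_camera("scene"); np.savez("scene12.npz",p=p,d=d)
crop("scene",12,270,120,100,140,4,"pics/o1.png")
s=sensors.read_state();print(s["time_s"],s["position"],s["ft_force"],s["grip_width"])
w=[np.array(p) for p in([.4623,-.0124,.14],[.4623,-.0124,.30],[.547,-.281,.30])]
for a,b,k in zip(w,w[1:],[1,5]):
    for i in range(1,k+1): shift((a+(b-a)*i/k).round(4))
```

```text
16.275 [ 0.4622 -0.0122  0.1415] [-0.0705  0.2442 -1.9276] 0.025651112036932936
[ 0.4623 -0.0124  0.3   ] shift [   0.4    0.4 -158.5] yaw -69.2 turn None tiltz [ 0.0025 -0.0004 -1.    ]
[ 0.4792 -0.0661  0.3   ] shift [  -2.8   56.6 -158.4] yaw -69.2 turn None tiltz [ 0.0025 -0.0004 -1.    ]
[ 0.4962 -0.1198  0.3   ] shift [  -6.   112.9 -158.4] yaw -69.2 turn None tiltz [ 0.0025 -0.0004 -1.    ]
[ 0.5131 -0.1736  0.3   ] shift [  -9.2  169.2 -158.3] yaw -69.2 turn None tiltz [ 0.0025 -0.0004 -1.    ]
[ 0.5301 -0.2273  0.3   ] shift [ -12.4  225.4 -158.3] yaw -69.2 turn None tiltz [ 0.0025 -0.0004 -1.    ]
[ 0.547 -0.281  0.3  ] shift [ -15.6  281.6 -158.2] yaw -69.2 turn None tiltz [ 0.0025 -0.0004 -1.    ]
```

View pics/o1.png

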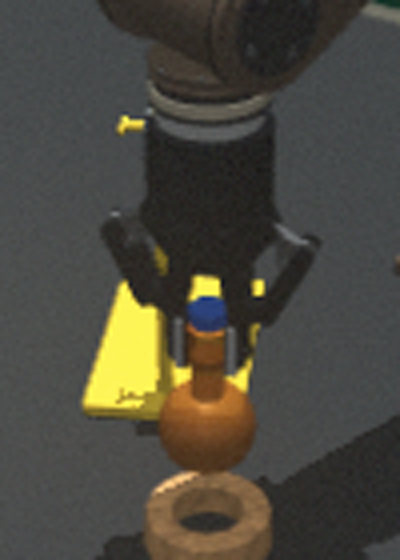

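Flask gripped (25.7 mm opening) and hanging upright. Carrying it to above the cradle.

{"api": "drive_tool", "payload": {
  "rows": [0, 0, -40, 0, 0, 0, -90, 0, 0, 0, -140, 0, 0, 10, -158, 0, -1, 40, -158, 0, -4, 80, -158, 0, -7, 125, -158, 0, -9, 170, -158, 0, -11, 212, -158, 0, -13, 245, -158, 0, -15, 270, -158, 0, -15.5, 281.5, -158, 0, -15.5, 281.5, -158, 0, -15.5, 281.5, -158, 0]
}}

```text
time_s: 18.02
position: [0.5466, -0.28, 0.2977]
tool_rot: [-3.089, -0.567, 0.001]
ft_force: [-0.6, -0.1, -1.3]
grip_width: 0.0253
```

Run:
```python
from bench import sensors, viewer
from h import *
from plan import *
p,d=viewer.read_camera("scene"); np.savez("scene13.npz",p=p,d=d)
crop("scene",13,170,90,110,140,5,"pics/q1.png")
s=sensors.read_state();print(s["time_s"],s["position"],s["ft_force"],s["grip_width"])
shift([.547,-.281,.245])
h=cv2.cvtColor(p,cv2.COLOR_RGB2HSV);m=((h[...,0]>4)&(h[...,0]<18)&(h[...,1]>120)&(h[...,2]>40)).astype(np.uint8)[100:200,190:260]
n,l,st,c=cv2.connectedComponentsWithStats(m);print(st[1:],c[1:])
print("bulb centre pred",proj("scene",[*s["position"][:2],s["position"][2]-.0445]))
```

```text
18.075 [ 0.5467 -0.2799  0.2981] [-0.3026 -0.2755 -1.533 ] 0.025686110532067884
[0.547, -0.281, 0.245] shift [-0.1  1.1 53.1] yaw -69.2 turn None tiltz [-0.0004  0.0006 -1.    ]
[[ 18  29  24  39 497]
 [ 36  62   3   2   4]
 [ 30  67   1   1   1]] [[28.004  50.4869]
 [37.     62.25  ]
 [30.     67.    ]]
bulb centre pred [219.9767 155.8235]
```

View pics/q1.png

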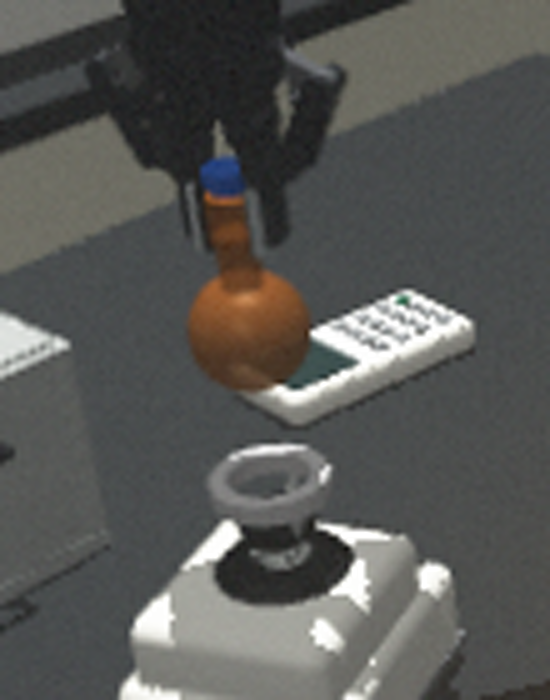

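The bulb centre is at (219.6,155.6) against (220.0,155.8) predicted, so the flask is upright and on axis. Lowering.

{"api": "drive_tool", "payload": {
  "rows": [0, 1, 20, 0, 0, 1, 40, 0, 0, 1, 53, 0, 0, 1, 60, 0, 0, 1, 60, 0, 0, 1, 60, 0]
}}

```text
time_s: 18.82
position: [0.5476, -0.2821, 0.2392]
tool_rot: [3.089, 0.566, 0.002]
ft_force: [0.3, 0.4, -2.1]
grip_width: 0.0257
```

Run:
```python
from bench import sensors, viewer
from h import *
from plan import *
p,d=viewer.read_camera("scene"); np.savez("scene14.npz",p=p,d=d)
crop("scene",14,190,120,70,90,7,"pics/r1.png")
s=sensors.read_state();print(s["time_s"],s["position"],s["ft_force"],s["grip_width"])
```

```text
18.875 [ 0.5476 -0.2822  0.2393] [ 0.1096 -0.3586 -2.3513] 0.025864681701607453
```

View pics/r1.png

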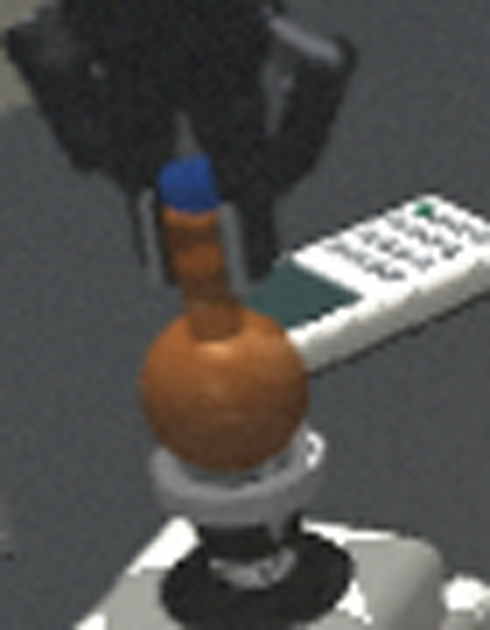

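Run:
```python
from h import *
for P in([.5476,-.2822,.1948],[.547,-.281,.1948],[.5472,-.2814,.165],[.5485,-.280,.165]): print((proj("scene",P)-[190,120])*7)
```

```text
[225.2604 387.457 ]
[228.5322 387.7634]
[237.8719 454.2939]
[237.7276 456.8226]
```

{"api": "drive_tool", "payload": {
  "rows": [0, -1, 2, 0, 0, -1, 4, 0, 0, -1, 6, 0, 0, -1, 8, 0, 0, -1, 8, 0]
}}

```text
time_s: 19.5
position: [0.547, -0.2812, 0.2309]
tool_rot: [3.089, 0.566, 0.001]
ft_force: [-0.9, -0.4, 0.8]
grip_width: 0.0257
```

{"api": "drive_tool", "payload": {
  "rows": [0, 0, 1, 0, 0, 0, 2, 0, 0, 0, 3, 0, 0, 0, 4, 0, 0, 0, 4, 0]
}}

```text
time_s: 20.12
position: [0.547, -0.2812, 0.2268]
tool_rot: [3.089, 0.566, 0.001]
ft_force: [-0.6, -1.0, 2.9]
grip_width: 0.0254
```

{"api": "drive_tool", "payload": {
  "rows": [0, 0, 1, 0, 0, 0, 2, 0, 0, 0, 3, 0, 0, 0, 4, 0, 0, 0, 5, 0, 0, 0, 5, 0, 0, 0, 5, 0]
}}

```text
time_s: 21.0
position: [0.5471, -0.2812, 0.2224]
tool_rot: [3.089, 0.566, 0.001]
ft_force: [-1.7, -1.0, 6.0]
grip_width: 0.025
```

Run:
```python
from bench import sensors, viewer
from h import *
F=[]
for i in range(4):
    p,d=viewer.read_camera("scene"); s=sensors.read_state();F.append(s["ft_force"][2])
np.savez("scene15.npz",p=p,d=d)
crop("scene",15,190,120,70,90,7,"pics/s1.png")
print(s["time_s"],s["position"],F,s["grip_width"])
```

```text
21.2 [ 0.5471 -0.2812  0.2224] [np.float64(6.7222336114246675), np.float64(7.1007788676132515), np.float64(6.43412241346483), np.float64(6.144403039103027)] 0.025527777307574447
```

View pics/s1.png

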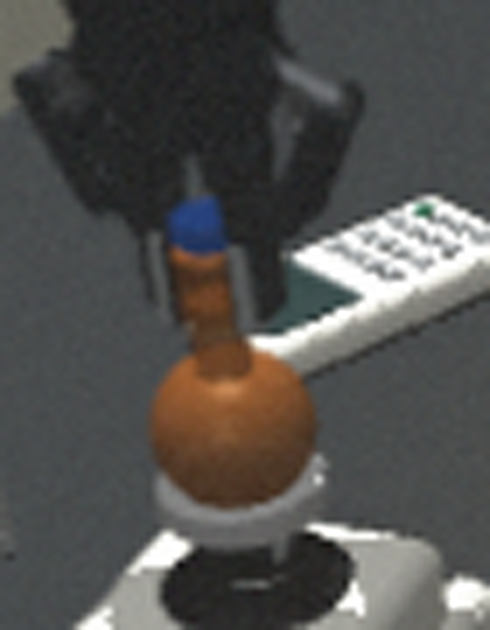

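{"api": "drive_tool", "payload": {
  "rows": [0, 0, 1, 0, 0, 0, 2, 0, 0, 0, 2, 0, 0, 0, 2, 0]
}}

```text
time_s: 21.7
position: [0.5471, -0.2812, 0.2208]
tool_rot: [3.089, 0.566, 0.001]
ft_force: [-1.0, -0.8, 7.8]
grip_width: 0.0257
```

Run:
```python
from bench import sensors, viewer
from h import *
F=[]
for i in range(4):
    p,d=viewer.read_camera("scene"); s=sensors.read_state();F.append(s["ft_force"][2])
np.savez("scene16.npz",p=p,d=d)
crop("scene",16,190,120,70,90,6,"pics/t1.png");crop("scene",16,390,180,100,130,4,"pics/t2.png")
print(s["time_s"],s["position"],np.mean(F),s["grip_width"],s["tool_rot"])
h=cv2.cvtColor(p,cv2.COLOR_RGB2HSV)
P=s["position"];print("bulb pred",(proj("scene",[P[0],P[1],P[2]-.0445])-[190,120])*6)
a=cv2.imread("pics/t1.png");b=cv2.imread("pics/t2.png");a=cv2.copyMakeBorder(a,0,0,0,0,0);b=cv2.copyMakeBorder(b,0,a.shape[0]-b.shape[0],0,0,0)
cv2.imwrite("pics/t.png",np.hstack([a,b]))
```

```text
21.9 [ 0.5471 -0.2812  0.2208] 8.323693046947874 0.02547214190337189 [3.089  0.5657 0.0016]
bulb pred [200.8375 367.9943]
```

View pics/t.png

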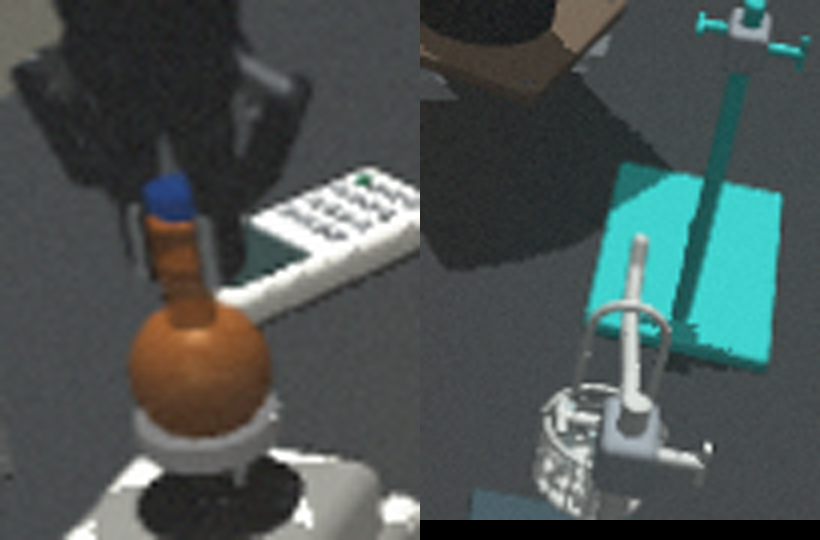

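The bulb is seated and upright at (223,181), as predicted. Contact force is about 10 N, which is about 10 mm of travel, and the basket is still on the hook. Handing in.

```bash
python3 -c "
from bench import env
print(env.finish_job())"
```

```text
the job is handed in; nothing more can be done
None
```

The basket is hanging by its loop on the dark stand's hook, let go. The flask is in the mixer cradle, still gripped and pressed down. I handed the job in at about 22 s; no verdict is reported.

**Basket:** I gripped both handle legs from outside, slid the loop over the hook tip and lowered it. It touched at a loop height of 0.214 m, the stated seat height. The last picture shows it still hanging free.

**Flask:** I lifted it by the collar out of the cork ring and set it in the cradle. The bulb centre in the picture matched the predicted position within about a pixel, so it looked upright and on axis.

**Press depth:** This is inferred, because the cradle joint cannot be read directly.
- **By force:** about 10 N net at the end, which the spring rate puts at about 10 mm of the 12 mm travel.
- **By height:** the tool dropped about 10.7 mm from the calculated seating height.
- **Disagreement:** the two differed by about 1 mm at the previous step (7.9 mm by force, 9.1 mm by height). Both final values are above the required 7 mm.

**Other checks:**
- The two cameras placed the ring and flask 2–3 mm apart, so I used the triangulated points.
- One single-view check of the loop while it was lifted was off by about 12 mm. The measurement at the hook agreed within 1 mm, so I took it as a misread pixel.
- I kept the paths clear of the bystanders and felt no unexpected contact, but I did not measure their positions again at the end.

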